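# Pin the bath lid open

### The job

The instrument bath is to be emptied. Lift its lid past the balance point so that the hinge springs hold it fully open, then push the linch pin fully home through the lock bracket beside the bath, so that it passes through the lid's lock arm, and flip its sprung ring right over so that it snaps down around the pin end. Leave the jar, the vial and the acrylic holder alone.

Things in the scene. Friction and masses are not known exactly. Their poses are not given: they have to be found in the camera images.
- bath: Fixed steel bench bath, a box 160 mm deep (x) by 220 wide (y), rim 120 mm high, with a steel console (85 x 200 mm, 85 mm high) joined to its right (-y) end, on which the lock bracket stands. Origin: centre of the box's underside; x to its rear (lid hinge), y to its left, z up.
- hinge (a point): Middle of the lid's hinge axis, which runs along the bath's y, 126 mm above the bench and 88 mm behind the bath's centre.
- lid (a joint): Angle of the steel lid (0.65 kg, 168 x 226 x 6 mm, hinged along the bath's rear): 0 shut, 1.65 rad fully open, upright, at its stop. Springs: below about 0.75 rad (0.6 to 0.9) it falls shut, beyond that it rises to the stop by itself in 1 to 2 s. Lifting takes 2 N. Its lock arm, with an 18 mm hole for the pin, turns with it; a pin pushed in early bars its way.
- lid_handle (a point): Middle of the lid's handle, a black bar 12 mm thick and 100 mm long between its posts, along the bath's y; with the lid shut it is level, 48 mm above the lid's plate, 143 mm in front of the hinge axis and 48 mm above it. Turns with the lid.
- pin_head (a point): Centre of the head (28 wide x 22 long x 26 mm high) of the loose steel linch pin (0.25 kg), lying level in the bracket's guide, the head on a ledge. Its shank, 12 mm square, points to the bath's +y; it runs from the head's face, 11 mm from the centre, to the tip at 77 mm. Pushed some 38 mm to +y it is home: the head's face meets the guide, the centre 61 mm (in y) short of point hole.
- pin_tip (a point): Tip of the linch pin's shank. Home, it stands 16 mm beyond the ear's left face.
- guide (a point): Centre of the guide block's mouth (its right face), where the pin enters: square hole 15 mm, block 30 mm long along y, 28 mm wide and high about the hole. The hole's axis runs along the bath's y, 171 mm above the bench. In front of this face a 24 mm wide ledge, its top 13 mm below the axis, reaches 62 mm to -y.
- hole (a point): Centre of the 16 mm hole at the left face of the bracket's ear (8 mm thick, 28 mm wide, reaching 14 mm above the axis), where the pin's tip comes out; its axes are the bath's. Between guide and ear is a 12 mm gap for the lid's lock arm.
- ring (a joint): Angle of the pin's sprung ring, hinged at the head's centre about the pin's x: 0 lying back, away from the tip, 3 degrees below level (pushing on its end pushes the pin); it swings up and over to 3.24 rad, lying around bracket and pin tip, 3 degrees below level. A spring snaps it to the nearer stop from its dead centre, 1.62 rad (upright). About 1 N at its end turns it.
- ring_end (a point): Middle of the ring's outer end, a bar 8 mm thick, straight for 30 mm along the pin's x, 90 mm from the ring's hinge; the ring is 68 mm wide over all. There is free space under it.
- jar: Bystander: closed jar, 48 mm diameter, 60 mm high; origin at its underside.
- vial: Bystander: small brown jar, 36 mm diameter, 45 mm high; origin at its underside.
- holder: Bystander: clear acrylic open box 100 x 140 x 70 mm with instruments standing in it; origin at its underside.
Things that resemble listed ones, but are neither listed nor needed, are in the scene too. Leave any purple look-alike of the part that bears pin_head alone.

How it is judged:
On the way, in this order (a step that is already met when the one before it is completed fails the run):
1. the lid stands fully open (value of joint lid above 1.58 rad), for 0.3 s.
2. the pin is home through the lock arm and the bracket (value of joint lid above 1.55 rad and y of pin_tip in the frame of hole above 0.011 m), for 0.2 s.
3. the ring is flipped over the pin end (value of joint ring above 3.1 rad), for 0.2 s.
At the end, for the whole second after the job is handed in: The lid is open beyond 1.55 rad, the pin's tip stands at least 11 mm out of the ear's left face (home is 16 mm) and within 22 mm of its hole, the ring is turned beyond 3.1 rad around the pin end, and all is at rest (all of step 2 and distance between pin_tip and hole below 0.022 m and value of joint ring above 3.1 rad and velocity of joint each of ring, lid below 0.1 rad/s); the robot touches nothing.
It fails at once if the jar, the vial or the holder is moved more than 20 mm (distance of any of jar, vial, holder from where it was at the start of the episode above 0.02 m).
It also fails if it takes over 54 s, if anything falls off the work surface, if the arm or the gripper's body presses on something with over 40 N, if the wrist force passes 120 N, or if a joint passes its speed limit or range.

### The arm

A 7-joint arm with a two-finger parallel gripper is mounted at the origin on the work surface. World frame = base frame: x ahead of the robot, y to its left, z up, the work surface at z = 0. Lengths are in m, angles in rad, forces in N, time in s.
With the tool pointing down it reaches from about 0.425 to 0.875 m from the base axis. Payload 4.7 kg.
Tool frame: the origin (TCP) lies midway between the tips of the shut fingers; the grasp point (between the pads) lies 19 mm behind it; z points along the fingers, y is the direction in which the jaws open and shut (so a half turn about z gives the same grasp; the last joint's range is limited). The gripper opens to 87 mm and grips with 3 to 60 N. Pads are 19 mm wide; open, the fingers measure 117 mm over their backs; the gripper's body (75 mm by 190 mm) begins 51 mm behind the grasp point.
Start: joints at [-1.203, 0.321, -0.07, 1.45, 0.023, 1.371, -0.057], TCP at [0.225, 0.61, 0.223] pointing down, gripper open.
Joint ranges: [-2.86, 2.86], [-0.3, 2.09], [-1.38, 1.24], [0.06, 2.45], [-1.56, 4.7], [0.09, 2.05], [-2.69, 2.69]. Speed limits (rad/s): [2.57, 2.57, 3.14, 3.14, 3.14, 3.14, 3.14].

### API

Orientations are given as a rotation vector (axis times angle).
In Python, from cell import arm gives the robot as it stands.
- The arm moves only by the shell command python3 -m jog 'ROWS' [FORCE]. ROWS is a JSON object of lists of equal length, an entry for each row: "angular": the turn, a rotation vector about the world's x, y, z in degrees, a list of three; "translation": the shift along the world's x, y, z in m, a list of three; "hand": the opening, from 0 (shut) to 1 (fully open). A call has 1 to 20 rows; each row is the pose to reach, as a shift and turn from the pose commanded when the call began; what a row does not reach only later rows make up. A row lasts 1/10 s, in which the tool goes at most 50 mm and 8.59 degrees, less where a joint would pass 70% of its speed; a pose out of reach is approached as far as the arm can. A call with a gripper value outside its range is refused whole. The fingers move at their own pace and stop on an object; FORCE is the grip in N (left out, the last holds). Time passes only in rows, so rows that repeat a pose let the fingers close. It gives the time, the measured TCP pose, the force and the opening at its end, in the units of the state.
- arm.read_state(): the state, without advancing time (a new reading comes with each control period).
- arm.snapshot(name): name is "side" or "top" or "wrist"; returns a dict with "color" (384x512x3 uint8, red, green, blue), "K" (3x3 intrinsics, pixels), "view" (4x4, takes a point from world to camera coordinates); the wrist camera has in their place "tool_from_camera" (4x4, takes a point from camera to tool coordinates, whose origin is the TCP and whose axes are the flange's). Camera axes: x right, y up, looking along -z (the intrinsics and any distortion apply to the point x, -y, -z); pixel columns grow to the right and rows downward; lengths in m; the calibration is good to about 2 mm. A picture is of the moment at which its call begins: read the wrist's pose just before it. There is no depth.
- arm.finish_job(): hands the job in, once; it reports no verdict.
Trained networks look in the newest picture that a camera, given by its name, has taken for a name from the list of things; names that differ only in an ending like _2 or _b are one class to them, and where a whole thing is asked for, a point or a joint stands for the part that bears it (a point fixed in the world has none). Each returns a list of dicts, best first, with "confidence" (0 to 1); they miss things now and then, are a little off and sometimes report something else, mostly with a low value. They report only what shows in the picture. A call takes as long as a camera call. They do not tell look-alikes from the thing itself.
- arm.masks_of(camera, target): "region" (384x512 bool, what is visible of it) and "rect" ([centre column, centre row, width, height] in pixels, round what is visible of it).
- arm.landmark_of(camera, target): "pixel" ([column, row] in pixels: a listed point, or the origin of a listed thing).
The state is a dict: "t": time; "q": joint angles; "joint_vel": joint speeds; "joint_torque": joint torques, N m; "tcp_pos": TCP position; "eef_rot": TCP orientation; "ft_force": force on the tool from outside, world axes, zero at the start; "moment": the same for the moment, N m; "grip_width": opening from 0.0 (shut) to 1.0 (fully open).
Only numpy, scipy, OpenCV 4.12 (cv2) and the standard library are available. Lean on these libraries where they do the work, as an engineer would, in place of code of your own. Each camera call takes 0.05 s, during which the arm holds its last target. There are 200 camera calls.

## Working session

There is one attempt and no reset: what is moved stays moved. The work goes in short steps, Python scripts to look and compute and a shell command to move; the robot and the scene stay as the last step left them, time stands still between calls to the robot, and variables do not carry over. Pictures are saved under pics/ and viewed, about 8 in all and at most 12, crops included, and the job is handed in when it is done.

```bash
ls; mkdir -p pics
cat > h.py <<'E'
import numpy as np, cv2
from cell import arm
from scipy.spatial.transform import Rotation as R
def cam(n):
    s=arm.read_state(); d=arm.snapshot(n)
    if 'view' in d: V=np.array(d['view'])
    else:
        T=np.eye(4);T[:3,:3]=R.from_rotvec(s['eef_rot']).as_matrix();T[:3,3]=s['tcp_pos']
        V=np.linalg.inv(T@np.array(d['tool_from_camera']))
    return d['color'],np.array(d['K']),V,d
def ray(K,V,px):
    d=np.linalg.inv(K)@[px[0],px[1],1]; d=V[:3,:3].T@(d*[1,-1,-1]); o=-V[:3,:3].T@V[:3,3]
    return o,d/np.linalg.norm(d)
def tri(rs):
    A=sum(np.eye(3)-np.outer(d,d) for o,d in rs); b=sum((np.eye(3)-np.outer(d,d))@o for o,d in rs)
    p=np.linalg.solve(A,b); return p,[np.linalg.norm(np.cross(p-o,d)) for o,d in rs]
def proj(K,V,p):
    c=V[:3,:3]@p+V[:3,3]; u=K@(c*[1,-1,-1]); return u[:2]/u[2]
E
python3 - <<'E'
from h import *
s=arm.read_state(); print({k:np.round(v,3) for k,v in s.items()})
C={}
for n in('side','top'):
    im,K,V,d=cam(n); C[n]=(K,V); print(n,[k for k in d],K.tolist(),(-V[:3,:3].T@V[:3,3]).round(3))
    L={}
    for t in('bath','hinge','lid_handle','pin_head','pin_tip','guide','hole','ring_end','jar','vial','holder'):
        L[t]=[(np.round(x['pixel']).tolist(),round(x['confidence'],2)) for x in arm.landmark_of(n,t)][:3]
        print(t,L[t])
    C[n]+=(L,)
    cv2.imwrite(f'pics/{n}0.png',im[...,::-1])
for t in C['top'][2]:
  for a in C['side'][2][t][:2]:
    for b in C['top'][2][t][:2]:
        p,e=tri([ray(*C['side'][:2],a[0]),ray(*C['top'][:2],b[0])]); print(t,p.round(3),np.round(e,4))
E
```

```text
pics
{'t': np.float64(0.0), 'q': array([-1.203,  0.322, -0.07 ,  1.452,  0.023,  1.371, -0.057]), 'joint_vel': array([-0.002,  0.001, -0.   , -0.001, -0.   , -0.001, -0.001]), 'joint_torque': array([-0.0000e+00, -4.9129e+01, -4.0400e-01, -3.1253e+01, -6.4000e-02,
        4.4000e-02,  0.0000e+00]), 'tcp_pos': array([0.225, 0.609, 0.221]), 'eef_rot': array([-5.530e-01, -3.092e+00,  3.000e-03]), 'ft_force': array([ 0.279, -0.408,  0.52 ]), 'moment': array([ 0.044, -0.02 , -0.034]), 'grip_width': np.float64(0.999)}
side ['color', 'K', 'view'] [[496.9293997960706, 0.0, 253.99011191567823], [0.0, 496.9293997960706, 183.34540797935517], [0.0, 0.0, 1.0]] [-0.444 -0.918  1.13 ]
bath [([207.0, 188.0], 0.8)]
hinge [([225.0, 153.0], 0.9)]
lid_handle [([192.0, 154.0], 0.61)]
pin_head [([274.0, 183.0], 0.74), ([283.0, 176.0], 0.71)]
pin_tip [([258.0, 171.0], 0.79), ([294.0, 168.0], 0.62)]
guide [([264.0, 176.0], 0.65), ([259.0, 171.0], 0.65), ([276.0, 176.0], 0.33)]
hole [([253.0, 167.0], 0.74)]
ring_end [([296.0, 193.0], 0.53), ([271.0, 191.0], 0.43)]
jar [([227.0, 152.0], 0.61), ([289.0, 284.0],
[... 880 characters left out ...]
 [0.0181 0.0181]
pin_head [0.747 0.042 0.018] [0.0001 0.0001]
pin_tip [ 0.418 -0.223  0.376] [0.0757 0.0757]
pin_tip [0.756 0.102 0.032] [0.0622 0.0622]
pin_tip [ 0.461 -0.258  0.361] [0.0287 0.0287]
pin_tip [0.83  0.065 0.001] [0.0067 0.0067]
guide [ 0.547 -0.037  0.161] [0.0015 0.0015]
guide [ 0.538 -0.031  0.185] [0.0051 0.0051]
ring_end [ 0.535 -0.175  0.173] [0.0083 0.0083]
ring_end [ 0.703 -0.007 -0.02 ] [0.0429 0.0429]
ring_end [ 0.502 -0.146  0.194] [0.0285 0.0285]
ring_end [0.663 0.024 0.002] [0.0021 0.0021]
jar [ 0.335 -0.154  0.423] [0.0462 0.0462]
jar [ 0.368 -0.315  0.   ] [0.0001 0.0001]
holder [ 0.421 -0.228  0.378] [0.0765 0.0765]
holder [ 0.537 -0.432  0.008] [0.0019 0.0019]
```

Run:
```python
import cv2,numpy as np
a=cv2.imread('pics/side0.png');b=cv2.imread('pics/top0.png')
a=cv2.resize(a[100:320,100:400],(800,587),interpolation=cv2.INTER_CUBIC)
cv2.imwrite('pics/s1.png',a)
b=cv2.resize(b[100:300,130:430],(800,533),interpolation=cv2.INTER_CUBIC);cv2.imwrite('pics/t1.png',b)
```

```text
(no output)
```

View pics/s1.png

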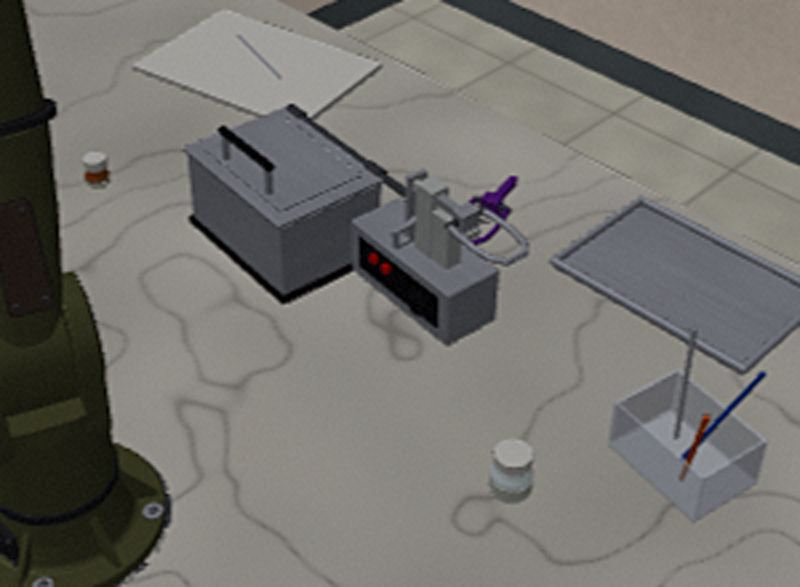

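View pics/t1.png

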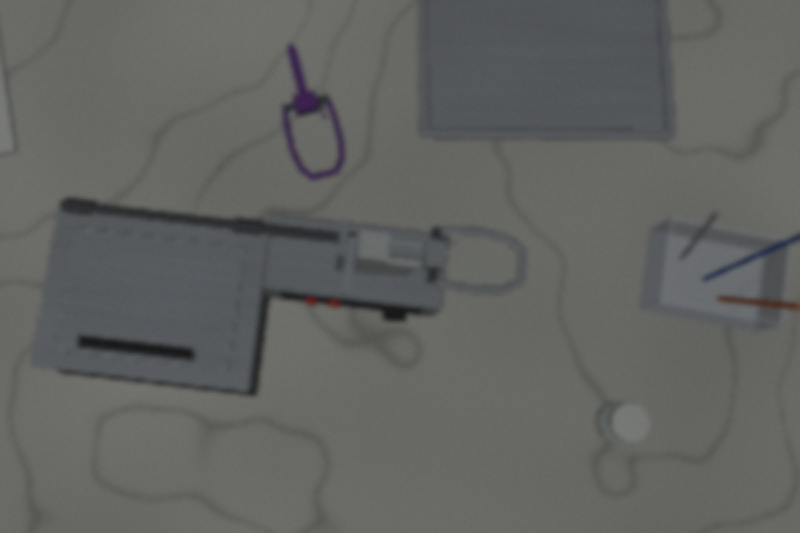

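The side view shows the lid shut, with its handle at (245,148) in the crop. The bracket and grey pin are at (460,215), and the ring lies back to (515,250). The purple pin at (495,200) is the decoy. The top view agrees: the bath is yawed about -6° and the jar is at (630,422). The triangulated heights match the given sizes. Next I go above the handle.

```bash
python3 -m jog '{"angular":[[0,0,-76],[0,0,-76],[0,0,-76],[0,0,-76],[0,0,-76],[0,0,-76],[0,0,-76],[0,0,-76],[0,0,-76],[0,0,-76],[0,0,-76],[0,0,-76],[0,0,-76],[0,0,-76]],"translation":[[0.227,-0.394,0.08],[0.227,-0.394,0.08],[0.227,-0.394,0.08],[0.227,-0.394,0.08],[0.227,-0.394,0.08],[0.227,-0.394,0.08],[0.227,-0.394,0.08],[0.227,-0.394,0.08],[0.227,-0.394,0.08],[0.227,-0.394,0.08],[0.227,-0.394,0.08],[0.227,-0.394,0.08],[0.227,-0.394,0.08],[0.227,-0.394,0.08]],"hand":[1,1,1,1,1,1,1,1,1,1,1,1,1,1]}' 8
python3 - <<'E'
from h import *
s=arm.read_state(); print(s['t'],np.round(s['tcp_pos'],4),R.from_rotvec(s['eef_rot']).as_matrix().round(3).tolist(),np.round(s['q'],2))
im,K,V,d=cam('wrist'); cv2.imwrite('pics/w1.png',cv2.resize(im,(768,576))[...,::-1])
for t,z in(('lid_handle',.174),('hinge',.126),('guide',.171),('pin_head',.171)):
    for x in arm.landmark_of('wrist',t)[:2]:
        o,r=ray(K,V,x['pixel']); p=o+r*(z-o[2])/r[2]; print(t,np.round(x['pixel']),round(x['confidence'],2),p.round(4))
E
```

```text
t: 2.6
tcp_pos: [0.4512, 0.2175, 0.3021]
eef_rot: [-2.336, -2.101, 0.001]
ft_force: [0.4, 1.0, -0.4]
grip_width: 1.0
2.6 [0.4512 0.2175 0.3021] [[0.106, 0.994, -0.001], [0.994, -0.106, -0.0], [-0.0, -0.001, -1.0]] [-0.83 -0.04  0.32  1.69  0.01  1.48 -0.62]
lid_handle [245. 198.] 0.92 [0.4461 0.2088 0.174 ]
hinge [380. 184.] 0.9 [0.5932 0.1964 0.126 ]
```

View pics/w1.png

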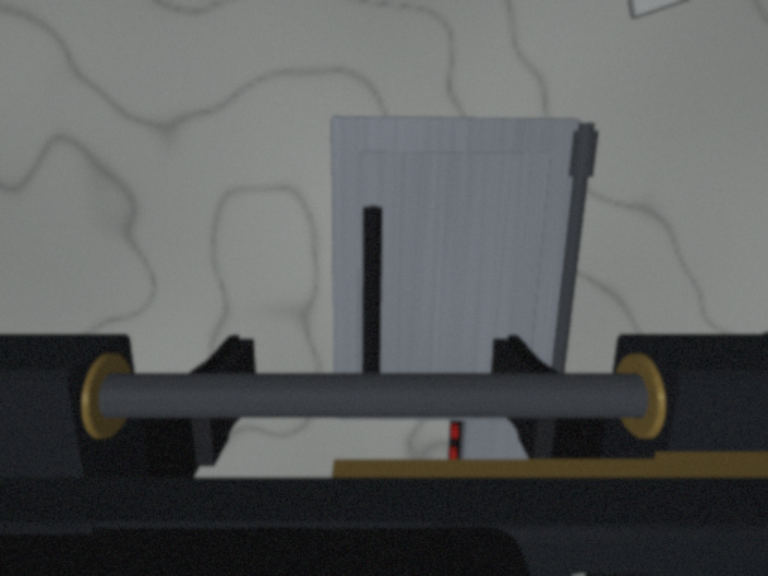

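The wrist view shows the bar vertical at column 372, between the fingers, and parallel to the bath edge. I descend and grip it lightly.

```bash
python3 -m jog '{"angular":[[0,0,0],[0,0,0],[0,0,0],[0,0,0],[0,0,0],[0,0,0],[0,0,0],[0,0,0],[0,0,0],[0,0,0],[0,0,0],[0,0,0]],"translation":[[0,-0.005,-0.05],[0,-0.005,-0.1],[0,-0.005,-0.146],[0,-0.005,-0.146],[0,-0.005,-0.146],[0,-0.005,-0.146],[0,-0.005,-0.146],[0,-0.005,-0.146],[0,-0.005,-0.146],[0,-0.005,-0.146],[0,-0.005,-0.146],[0,-0.005,-0.146]],"hand":[1,1,1,1,0,0,0,0,0,0,0,0]}' 8
```

```text
t: 4.05
tcp_pos: [0.4522, 0.2108, 0.1566]
eef_rot: [2.34, 2.097, 0.0]
ft_force: [0.3, -0.5, 0.3]
grip_width: 0.357
```

```bash
python3 -m jog '{"angular":[[0,0,0],[0,0,0],[0,0,0],[0,0,0],[0,0,0]],"translation":[[0,0,0],[0,0,0],[0,0,0],[0,0,0],[0,0,0]],"hand":[0,0,0,0,0]}' 8
python3 - <<'E'
import numpy as np
for th in np.arange(.1,1.25,.1):
    f=.1508; ph=.3238
    dx=f*(np.cos(ph)-np.cos(ph+th)); dz=f*(np.sin(ph+th)-np.sin(ph))
    print(round(th,2),(dx*np.array([.9945,-.1045])).round(3),round(dz,3))
E
```

```text
t: 4.55
tcp_pos: [0.4494, 0.211, 0.1563]
eef_rot: [-2.336, -2.095, 0.008]
ft_force: [-8.2, 0.1, 4.0]
grip_width: 0.132
0.1 [ 0.005 -0.001] 0.014
0.2 [ 0.012 -0.001] 0.027
0.3 [ 0.02  -0.002] 0.04
0.4 [ 0.03  -0.003] 0.052
0.5 [ 0.04  -0.004] 0.063
0.6 [ 0.052 -0.005] 0.072
0.7 [ 0.064 -0.007] 0.081
0.8 [ 0.077 -0.008] 0.088
0.9 [ 0.091 -0.01 ] 0.094
1.0 [ 0.106 -0.011] 0.098
1.1 [ 0.12  -0.013] 0.101
1.2 [ 0.135 -0.014] 0.103
```

Gripped: the opening is 11.5 mm, which matches the bar. The bar sits a few mm toward -x, so I bias the arc by -4 mm.

```bash
python3 -m jog '{"angular":[[0,0,0],[0,0,0],[0,0,0],[0,0,0],[0,0,0],[0,0,0],[0,0,0],[0,0,0],[0,0,0],[0,0,0],[0,0,0],[0,0,0],[0,0,0]],"translation":[[0.001,-0.001,0.014],[0.008,-0.001,0.027],[0.016,-0.002,0.040],[0.026,-0.003,0.052],[0.036,-0.004,0.063],[0.048,-0.005,0.072],[0.060,-0.007,0.081],[0.073,-0.008,0.088],[0.087,-0.010,0.094],[0.102,-0.011,0.098],[0.116,-0.013,0.101],[0.131,-0.014,0.103],[0.131,-0.014,0.103]],"hand":[0,0,0,0,0,0,0,0,0,0,0,0,0]}' 12
```

```text
t: 5.85
tcp_pos: [0.5856, 0.1951, 0.2604]
eef_rot: [2.34, 2.091, 0.002]
ft_force: [1.1, -2.2, 3.1]
grip_width: 0.13
```

Still holding the bar at about 1.2 rad. I release it and rise clear.

```bash
python3 -m jog '{"angular":[[0,0,0],[0,0,0],[0,0,0],[0,0,0],[0,0,0],[0,0,0],[0,0,0],[0,0,0]],"translation":[[0,0,0],[0,0,0],[0,0,0.01],[0,0,0.04],[0,0,0.08],[0,0,0.11],[0,0,0.11],[0,0,0.11]],"hand":[0.4,0.4,0.4,0.4,0.4,0.4,0.4,0.4]}' 12
python3 - <<'E'
from h import *
im,K,V,d=cam('side'); cv2.imwrite('pics/s2.png',cv2.resize(im[60:260,100:400],(800,533),interpolation=cv2.INTER_CUBIC)[...,::-1])
C={}
for n in('side','top'):
    if n=='top': im,K,V,d=cam('top')
    C[n]=(K,V,{t:[(x['pixel'],round(x['confidence'],2)) for x in arm.landmark_of(n,t)][:2] for t in('lid_handle','pin_head','guide','hole','ring_end','pin_tip')})
for t in C['top'][2]:
  for a in C['side'][2][t]:
    for b in C['top'][2][t]:
        p,e=tri([ray(*C['side'][:2],a[0]),ray(*C['top'][:2],b[0])])
        if e[0]<.012: print(t,p.round(4),np.round(e[0],4),a[1],b[1],np.round(a[0]),np.round(b[0]))
E
```

```text
t: 6.65
tcp_pos: [0.5828, 0.1975, 0.3707]
eef_rot: [-2.338, -2.098, -0.003]
ft_force: [-0.5, -0.7, -0.6]
grip_width: 0.398
lid_handle [0.6395 0.1896 0.2751] 0.0014 0.68 0.64 [235. 112.] [184. 148.]
pin_head [ 0.5459 -0.0895  0.17  ] 0.0028 0.67 0.91 [274. 181.] [294. 193.]
pin_head [0.7532 0.0394 0.0277] 0.007 0.67 0.64 [287. 173.] [244. 139.]
guide [ 0.5522 -0.0322  0.1493] 0.0074 0.68 0.87 [266. 178.] [270. 195.]
hole [0.552  0.0144 0.1612] 0.0036 0.96 0.7 [254. 169.] [254. 193.]
ring_end [ 0.5342 -0.1842  0.1611] 0.0025 0.67 0.74 [296. 198.] [327. 199.]
ring_end [0.6648 0.0261 0.0143] 0.0004 0.59 0.71 [272. 188.] [250. 165.]
pin_tip [0.8285 0.0611 0.0079] 0.0031 0.62 0.82 [294. 167.] [239. 118.]
```

View pics/s2.png

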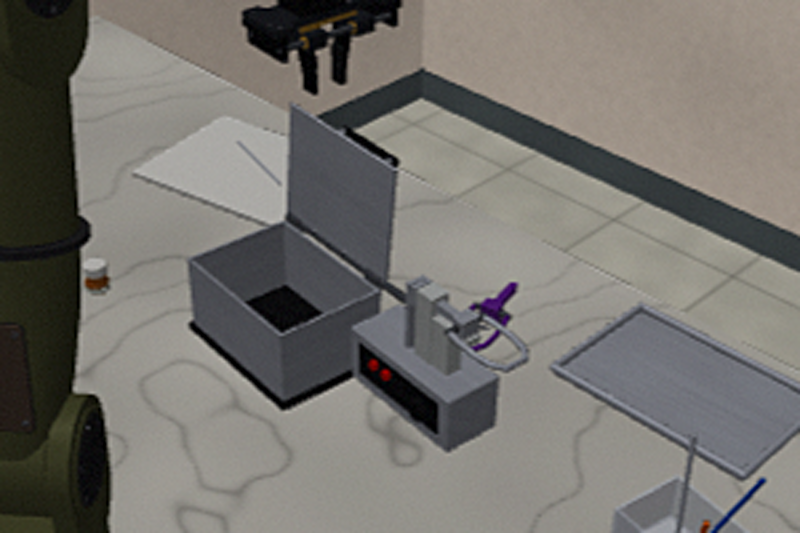

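The side view shows the lid upright at its stop, with the bracket and pin unchanged: head at (465,315), ring end at (520,355). Next I go over the gap inside the ring behind the head, turn the hand 90° and shut it.

```bash
python3 -m jog '{"angular":[[0,0,90],[0,0,90],[0,0,90],[0,0,90],[0,0,90],[0,0,90],[0,0,90],[0,0,90],[0,0,90],[0,0,90],[0,0,90],[0,0,90],[0,0,90],[0,0,90]],"translation":[[-0.045,-0.33,0],[-0.045,-0.33,0],[-0.045,-0.33,0],[-0.045,-0.33,0],[-0.045,-0.33,0],[-0.045,-0.33,-0.07],[-0.045,-0.33,-0.07],[-0.045,-0.33,-0.07],[-0.045,-0.33,-0.07],[-0.045,-0.33,-0.07],[-0.045,-0.33,-0.07],[-0.045,-0.33,-0.07],[-0.045,-0.33,-0.07],[-0.045,-0.33,-0.07]],"hand":[0,0,0,0,0,0,0,0,0,0,0,0,0,0]}' 12
python3 - <<'E'
from h import *
s=arm.read_state(); print(s['t'],np.round(s['tcp_pos'],4),R.from_rotvec(s['eef_rot']).as_matrix().round(3).tolist(),np.round(s['q'],2))
im,K,V,d=cam('wrist'); cv2.imwrite('pics/w2.png',cv2.resize(im,(768,576))[...,::-1])
for t in('lid_handle','guide','hole','pin_head','ring_end','pin_tip'):
    z=.166 if t=='ring_end' else .171
    for x in arm.landmark_of('wrist',t)[:2]:
        o,r=ray(K,V,x['pixel']); p=o+r*(z-o[2])/r[2]; print(t,np.round(x['pixel']),round(x['confidence'],2),p.round(4))
E
```

```text
t: 8.75
tcp_pos: [0.5383, -0.1332, 0.2997]
eef_rot: [0.174, 3.137, 0.0]
ft_force: [-0.7, -0.3, -0.3]
grip_width: 0.004
8.75 [ 0.5383 -0.1332  0.2997] [[-0.994, 0.111, 0.0], [0.111, 0.994, 0.0], [-0.0, 0.0, -1.0]] [-0.31  0.09  0.55  1.59 -0.05  1.48  1.7 ]
guide [345. 187.] 0.56 [ 0.5465 -0.0418  0.171 ]
guide [204. 187.] 0.18 [ 0.5312 -0.1751  0.171 ]
hole [399. 187.] 0.89 [0.5518 0.0087 0.171 ]
pin_head [375. 286.] 0.67 [ 0.6544 -0.0155  0.171 ]
pin_head [296. 189.] 0.62 [ 0.5432 -0.0882  0.171 ]
ring_end [204. 186.] 0.77 [ 0.5314 -0.1753  0.166 ]
```

View pics/w2.png

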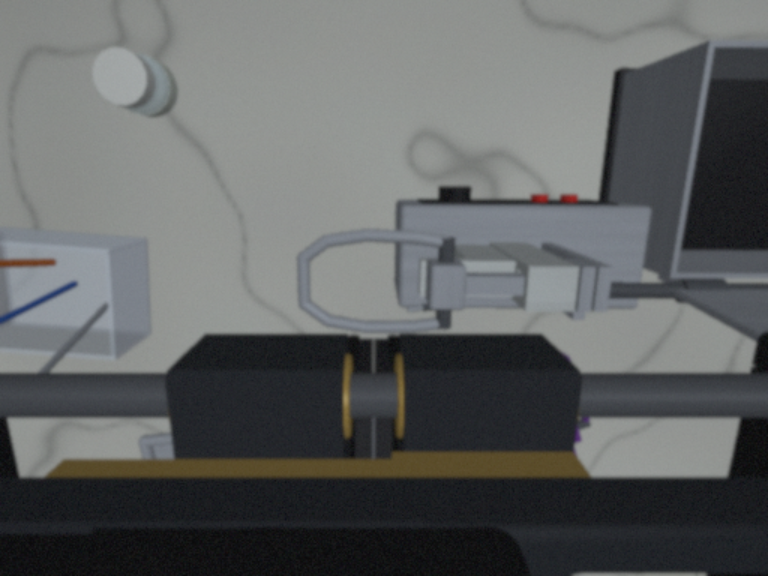

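The wrist view shows the head at (445,284), the ring end at (303,275) and the shut fingers between them at column 373. Measured head to ring end is 88 mm and head to hole is 97 mm, as specified. I go down inside the ring and push most of the way.

```bash
python3 -m jog '{"angular":[[0,0,0],[0,0,0],[0,0,0],[0,0,0],[0,0,0],[0,0,0],[0,0,0],[0,0,0],[0,0,0],[0,0,0],[0,0,0],[0,0,0],[0,0,0]],"translation":[[0,0,-0.05],[0,0,-0.1],[0,0,-0.135],[0,0,-0.135],[0.001,0.01,-0.135],[0.002,0.018,-0.135],[0.002,0.023,-0.135],[0.003,0.028,-0.135],[0.003,0.033,-0.135],[0.004,0.038,-0.135],[0.005,0.044,-0.135],[0.005,0.05,-0.135],[0.005,0.05,-0.135]],"hand":[0,0,0,0,0,0,0,0,0,0,0,0,0]}' 12
```

```text
t: 10.4
tcp_pos: [0.5433, -0.0815, 0.1644]
eef_rot: [-0.169, -3.137, -0.002]
ft_force: [0.1, -1.2, 0.9]
grip_width: 0.002
```

```bash
python3 -m jog '{"angular":[[0,0,0],[0,0,0],[0,0,0],[0,0,0]],"translation":[[0,0.004,0],[0.001,0.007,0],[0.001,0.009,0],[0.001,0.009,0]],"hand":[0,0,0,0]}' 12
python3 - <<'E'
from h import *
im,K,V,d=cam('wrist'); cv2.imwrite('pics/w3.png',cv2.resize(im,(768,576))[...,::-1])
s=arm.read_state();print(s['tcp_pos'],s['ft_force'])
for t in('guide','hole','pin_head','ring_end','pin_tip'):
    z=.166 if t=='ring_end' else .171
    for x in arm.landmark_of('wrist',t)[:2]:
        o,r=ray(K,V,x['pixel']); p=o+r*(z-o[2])/r[2]; print(t,np.round(x['pixel']),round(x['confidence'],2),p.round(4))
E
```

```text
t: 10.8
tcp_pos: [0.5441, -0.0734, 0.1643]
eef_rot: [-0.171, -3.136, -0.001]
ft_force: [1.4, -1.6, 0.9]
grip_width: 0.006
[ 0.54411354 -0.07340183  0.16431279] [ 1.28997338 -1.73300484  0.80758212]
hole [406. 251.] 0.67 [0.5553 0.0099 0.171 ]
pin_head [433. 246.] 0.56 [0.554  0.0245 0.171 ]
ring_end [124. 241.] 0.68 [ 0.5351 -0.1404  0.166 ]
pin_tip [431. 245.] 0.79 [0.5533 0.0233 0.171 ]
```

View pics/w3.png

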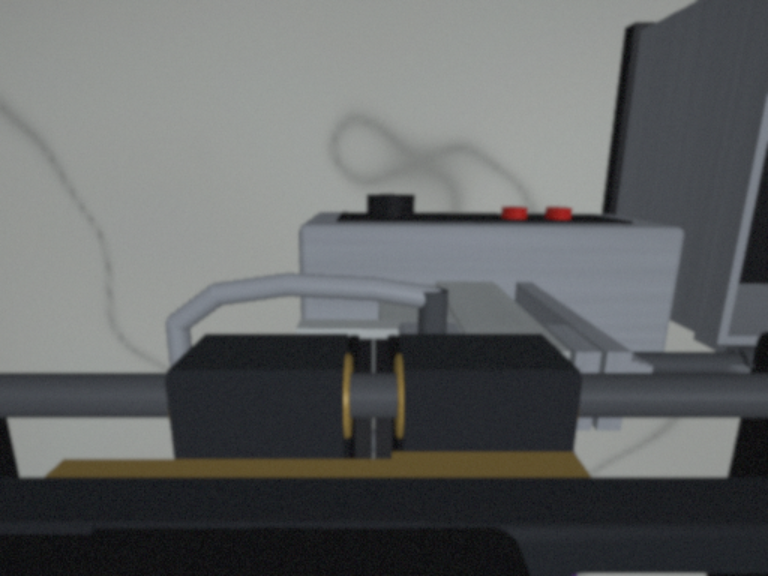

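The pin has moved about 35 mm and its tip is about 13 mm beyond the ear. Force is still low, so I push on to the stop.

```bash
python3 -m jog '{"angular":[[0,0,0],[0,0,0],[0,0,0],[0,0,0]],"translation":[[0,0.002,0],[0,0.004,0],[0,0.005,0],[0,0.005,0]],"hand":[0,0,0,0]}' 12
```

```text
t: 11.5
tcp_pos: [0.5442, -0.0718, 0.1645]
eef_rot: [0.174, 3.136, -0.005]
ft_force: [1.1, -6.5, -0.4]
grip_width: 0.006
```

It is at the stop: the force rises and motion ceases. I back off, rise, and hover above the ring end to measure it.

```bash
python3 -m jog '{"angular":[[0,0,0],[0,0,0],[0,0,0],[0,0,0],[0,0,0],[0,0,0],[0,0,0],[0,0,0],[0,0,0]],"translation":[[-0.001,-0.008,0],[-0.002,-0.02,0],[-0.002,-0.02,0.04],[-0.002,-0.02,0.08],[-0.006,-0.07,0.08],[-0.006,-0.072,0.08],[-0.006,-0.072,0.08],[-0.006,-0.072,0.08],[-0.006,-0.072,0.08]],"hand":[0,0,0,0,0.35,0.35,0.35,0.35,0.35]}' 12
python3 - <<'E'
from h import *
im,K,V,d=cam('wrist'); cv2.imwrite('pics/w4.png',cv2.resize(im,(768,576))[...,::-1])
s=arm.read_state();print(s['t'],s['tcp_pos'],s['ft_force'],s['grip_width'])
for t in('guide','hole','pin_head','ring_end','pin_tip'):
    z=.166 if t=='ring_end' else .171
    for x in arm.landmark_of('wrist',t)[:2]:
        o,r=ray(K,V,x['pixel']); p=o+r*(z-o[2])/r[2]; print(t,np.round(x['pixel']),round(x['confidence'],2),p.round(4))
E
```

```text
t: 12.4
tcp_pos: [0.5382, -0.1398, 0.244]
eef_rot: [-0.169, -3.136, -0.001]
ft_force: [0.2, 0.9, -1.2]
grip_width: 0.318
12.45 [ 0.53818925 -0.13989515  0.24402324] [-0.70223381 -0.84789119 -0.75580321] 0.33144485723275235
guide [374. 204.] 0.75 [ 0.5472 -0.043   0.171 ]
hole [440. 204.] 0.96 [0.5524 0.0085 0.171 ]
pin_head [362. 202.] 0.97 [ 0.545  -0.0515  0.171 ]
ring_end [252. 201.] 0.89 [ 0.5359 -0.137   0.166 ]
pin_tip [460. 203.] 0.85 [0.5533 0.0234 0.171 ]
```

View pics/w4.png

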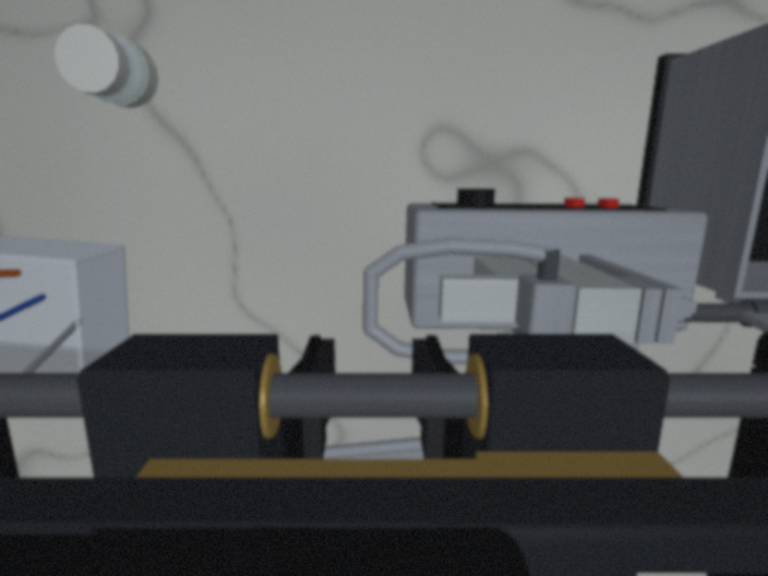

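The pin's head face is against the guide, at (525,305), and its tip shows 15 mm beyond the hole. The ring end at (370,300) lies between the fingers in y. I descend and grip it.

```bash
python3 -m jog '{"angular":[[0,0,0],[0,0,0],[0,0,0],[0,0,0],[0,0,0],[0,0,0],[0,0,0],[0,0,0],[0,0,0]],"translation":[[-0.001,0.001,-0.05],[-0.001,0.001,-0.097],[-0.001,0.001,-0.097],[-0.001,0.001,-0.097],[-0.001,0.001,-0.097],[-0.001,0.001,-0.097],[-0.001,0.001,-0.097],[-0.001,0.001,-0.097],[-0.001,0.001,-0.097]],"hand":[0.35,0.35,0.35,0,0,0,0,0,0]}' 8
python3 - <<'E'
import numpy as np
for th in np.arange(.15,1.86,.15):
    dy=.09*(np.cos(.052)-np.cos(th-.052)); dz=.09*(np.sin(th-.052)+np.sin(.052))
    print(round(th,2),(dy*np.array([.1045,.9945])).round(3),round(dz,3))
E
```

```text
t: 13.6
tcp_pos: [0.5379, -0.1413, 0.1485]
eef_rot: [0.173, 3.135, -0.002]
ft_force: [1.5, -2.6, 1.2]
grip_width: 0.088
0.15 [0. 0.] 0.013
0.3 [0.    0.003] 0.027
0.45 [0.001 0.007] 0.04
0.6 [0.001 0.013] 0.052
0.75 [0.002 0.021] 0.063
0.9 [0.003 0.03 ] 0.072
1.05 [0.004 0.041] 0.08
1.2 [0.006 0.053] 0.087
1.35 [0.007 0.065] 0.091
1.5 [0.008 0.078] 0.094
1.65 [0.01  0.092] 0.095
1.8 [0.011 0.105] 0.093
```

Gripped at 7.7 mm, as the 8 mm bar should be. Now the arc, past dead centre.

```bash
python3 -m jog '{"angular":[[0,0,0],[0,0,0],[0,0,0],[0,0,0],[0,0,0],[0,0,0],[0,0,0],[0,0,0],[0,0,0],[0,0,0],[0,0,0],[0,0,0],[0,0,0],[0,0,0]],"translation":[[0,0.001,0.013],[0,0.003,0.027],[0.001,0.008,0.04],[0.001,0.014,0.052],[0.002,0.022,0.063],[0.003,0.031,0.072],[0.004,0.042,0.08],[0.006,0.054,0.087],[0.007,0.066,0.091],[0.008,0.079,0.094],[0.01,0.093,0.095],[0.011,0.106,0.093],[0.012,0.119,0.089],[0.012,0.119,0.089]],"hand":[0,0,0,0,0,0,0,0,0,0,0,0,0,0]}' 10
```

```text
t: 15.0
tcp_pos: [0.5499, -0.0168, 0.2362]
eef_rot: [0.164, 3.137, 0.005]
ft_force: [3.3, 2.3, 6.1]
grip_width: 0.087
```

Still gripped, about 1.95 rad. I release and rise.

```bash
python3 -m jog '{"angular":[[0,0,0],[0,0,0],[0,0,0],[0,0,0],[0,0,0],[0,0,0],[0,0,0],[0,0,0],[0,0,0],[0,0,0],[0,0,0],[0,0,0]],"translation":[[0,0,0],[0,0,0],[0,0,0],[0,0,0.01],[0,0,0.05],[0,0,0.1],[0,-0.05,0.12],[0,-0.09,0.12],[0,-0.09,0.12],[0,-0.09,0.12],[0,-0.09,0.12],[0,-0.09,0.12]],"hand":[0.4,0.4,0.4,0.4,0.4,0.4,0.4,0.4,0.4,0.4,0.4,0.4]}' 10
python3 - <<'E'
from h import *
P=[];C={}
for n in('side','wrist'):
    im,K,V,d=cam(n); P.append(cv2.resize(im[120:250,180:380] if n=='side' else im,(400 if n=='wrist' else 400,300),interpolation=cv2.INTER_CUBIC))
    for t in('lid_handle','hole','pin_head','ring_end','pin_tip'):
        for x in arm.landmark_of(n,t)[:2]:
            o,r=ray(K,V,x['pixel']); z={'ring_end':.166,'lid_handle':.265}.get(t,.171);p=o+r*(z-o[2])/r[2]; print(n,t,np.round(x['pixel']),round(x['confidence'],2),p.round(4))
cv2.imwrite('pics/f.png',np.hstack(P)[...,::-1])
s=arm.read_state();print(s['t'],s['tcp_pos'],s['ft_force'])
E
```

```text
t: 16.2
tcp_pos: [0.5493, -0.1095, 0.3562]
eef_rot: [-0.168, -3.136, -0.001]
ft_force: [0.0, -0.2, 0.1]
grip_width: 0.402
side lid_handle [240. 114.] 0.79 [0.6556 0.1828 0.265 ]
side hole [252. 166.] 0.89 [0.5509 0.0204 0.171 ]
side hole [240. 114.] 0.4 [0.7711 0.3007 0.171 ]
side pin_head [266. 175.] 0.64 [ 0.548  -0.0464  0.171 ]
side pin_head [286. 174.] 0.61 [ 0.5977 -0.0897  0.171 ]
side ring_end [249. 165.] 0.56 [0.5529 0.0349 0.166 ]
side pin_tip [254. 167.] 0.62 [0.5533 0.0147 0.171 ]
side pin_tip [296. 169.] 0.57 [ 0.6442 -0.0932  0.171 ]
wrist hole [356. 171.] 0.63 [0.555 0.01  0.171]
wrist pin_head [302. 173.] 0.85 [ 0.5509 -0.0508  0.171 ]
wrist ring_end [334. 220.] 0.67 [ 0.6117 -0.0156  0.166 ]
wrist ring_end [380. 168.] 0.59 [0.5555 0.0387 0.166 ]
wrist pin_tip [370. 166.] 0.84 [0.5512 0.0247 0.171 ]
wrist pin_tip [492. 173.] 0.42 [0.5731 0.1603 0.171 ]
16.8 [ 0.54922504 -0.11126309  0.35660287] [-0.64921935  0.28201323  0.04412728]
```

View pics/f.png

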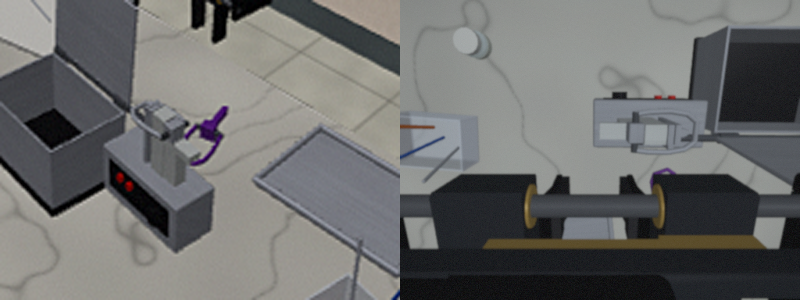

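Both views show the ring lying around the bracket and pin end. The wrist view puts its end at y 0.039, as expected, with the head home, the tip about 15 mm out and the lid upright. The gripper is clear and touching nothing.

```bash
python3 -c "
from cell import arm
print(arm.finish_job())"
```

```text
the job is handed in; nothing more can be done
None
```

The job is handed in at about 17 s on the robot's clock, and my last checks say all three steps were met. No verdict was reported.

- **Lid:** I gripped the handle, carried it to about 1.2 rad and released it. The springs then took it to its stop. The handle was last measured at x 0.656 m; fully open should be about 0.653 m.
- **Pin:** I pushed it with the shut fingers until it stopped and the force rose to 6.5 N. The tip then stood about 15 mm beyond the ear's left face; 16 mm is home.
- **Ring:** I gripped its end, swung it to about 1.95 rad and released it, and it snapped over. Its end was last measured at y 0.039 m, where it should lie around the pin end.
- **Bystanders:** I kept the arm away from the jar, vial and holder. The jar and holder looked unmoved in the last wrist picture. I did not measure any of the three, and I last saw the vial with the lid just opened.

**Disagreements:** The networks also reported a second ring end, hole and extra pin points elsewhere, some of them on or near the purple look-alike. I left these out because they did not fit the given sizes. The last side-view points for the hole and tip differed from the wrist view by about 10 mm, and taken alone they would put the tip short of the hole. I relied on the wrist view because its head, tip and ring positions fit the given dimensions.

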